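# Close a gearbox with the turnbuckle

## Task

On the jig, close up the gearbox: turn the brass turnbuckle by its red-tipped spokes, pushing the upper ones over away from the robot, until it comes to its stop and both steel side plates are drawn fully home against the blue housing. Leave the loose tools and parts around it where they lie.

Things in the scene. Friction and masses are not known exactly. Their poses are not given: they have to be found in the camera images.
- turnbuckle_mid (a point): Fixed point at the middle of the brass turnbuckle, on its axis, 155 mm above the bench. y runs along the turnbuckle (level), z up, x level across it, roughly away from the robot. Four steel spokes 12 mm thick at right angles turn in the x-z plane at y = 0, ending in slippery red balls 22 mm across, centres 85 mm from the axis. The brass open-frame body is 92 mm long, 42 mm thick.
- turnbuckle (a joint): Turn of the brass body (rad): 0 slack, 3.6 at its hard stop, plates home. Growing tightens: the top spoke goes towards +x of turnbuckle_mid. At value q the spokes lean q, q+pi/2, q+pi, q+3pi/2 from straight up towards +x. Friction about 0.2 N m; stays where left. One rad draws each plate in 4 mm. Spokes can be pushed over from above, one after another, with shut fingers.
- jig: Steel bed, 180 mm (x) by 340 mm (y), 15 mm thick, fixed to the bench; origin under its centre, straight below turnbuckle_mid, same axes. Position and yaw vary. On it a blue housing 110 mm (x) by 150 mm (y), top 55 mm above the bench, stands below the turnbuckle.
- left_plate_face (a point): Point on the inner face of the steel side plate at +y of turnbuckle_mid, on the turnbuckle's axis: 75 mm from turnbuckle_mid when home, up to 89 mm slack. The plate is 130 mm wide (x), 16 mm thick, its top 156 mm above the bench, with a lug 44 mm wide reaching 186 mm. A threaded rod 18 mm thick joins it to the brass body; gears on its outer face.
- right_plate_face (a point): The same point on the like side plate at -y of turnbuckle_mid.
- left_plate (a joint): Travel of the +y side plate (m): 0 slack to 0.0144 home against the blue housing; the gap left is 0.0144 minus this. Moved only by the turnbuckle.
- right_plate (a joint): The same for the -y side plate (m): 0 slack to 0.0144 home.
- screwdriver: Bystander, not to be disturbed: yellow-handled screwdriver, 200 mm, lying near the jig.
- wrench: Bystander, not to be disturbed: steel spanner, 180 mm, lying near the jig.
- loose_gear: Bystander, not to be disturbed: loose spur gear, 70 mm across, 18 mm high, lying flat near the jig.
- bearing: Bystander, not to be disturbed: steel bearing ring, 62 mm across, 18 mm high, lying flat near the jig.
- oil: Bystander, not to be disturbed: yellow oil bottle, 130 mm tall, standing to the right of the jig.
- hammer: Bystander, not to be disturbed: hammer, 260 mm, lying to the left of the jig.
- shaft: Bystander, not to be disturbed: stepped steel shaft, 150 mm, lying to the right of the jig.

How it is judged:
By the outcome, as a careful person would: the job done as asked, in the order asked, and still so for the second after the job is handed in, with the robot touching nothing.
It also fails if it takes over 56 s, if anything falls off the work surface, if the arm or the gripper's body presses on something with over 40 N, if the wrist force passes 120 N, or if a joint passes its speed limit or range.

## Robot

A 6-joint arm with a two-finger parallel gripper is mounted at the origin on the work surface. World frame = base frame: x ahead of the robot, y to its left, z up, the work surface at z = 0. Lengths are in m, angles in degrees, forces in N, time in s.
With the tool pointing down it reaches from about 0.35 to 0.925 m from the base axis. Payload 6.4 kg.
Tool frame: the origin (TCP) lies at the very end of the fingers, on their centre line; the grasp point (between the pads) lies 19 mm behind it (bot.grip_point_offset is the distance from the TCP to the grasp point, in m); z points along the fingers, y is the direction in which the jaws open and shut (so a half turn about z gives the same grasp; the last joint's range is limited). The gripper opens to 94 mm and grips with 3 to 60 N. Pads are 16 mm wide; open, the fingers measure 119 mm over their backs; the gripper's body (75 mm by 177 mm) begins 78 mm behind the grasp point.
Start: joints at [-85.376, 14.043, 89.255, -0, 76.702, -9.975], TCP at [0.164, -0.629, 0.205] pointing down, gripper open.
Joint ranges: [-179.41, 179.41], [-58.25, 129.5], [7.25, 145.43], [-54.29, 234.29], [11.92, 165.04], [-157.13, 157.13]. Speed limits (degrees/s): [147.25, 147.25, 180, 180, 180, 180].

## Interface

Orientations are given as [roll, pitch, yaw] about the fixed x, y, z axes, in that order (R = Rz(yaw) Ry(pitch) Rx(roll)).
In Python, from station import read_state, vision, order, bot gives the robot as it stands.
- The arm moves only by the tool carry_out, never from a script. Its argument "increments" is one flat list of numbers, 7 for each row, row after row: the turn, a rotation vector about the tool's x, y, z in rad, then the shift along the tool's x, y, z in mm, then the opening, from -1 (shut) to 1 (fully open), so that 0 is half open. A call has 1 to 12 rows; each row shifts and turns the pose as measured when the row begins, along the tool's axes as they then stand; what a row does not reach is not made up. A row lasts 1/12 s, in which the tool goes at most 41.7 mm and 7.16 degrees, less where a joint would pass 70% of its speed; a pose out of reach is approached as far as the arm can. A call with a gripper value outside its range is refused whole. The fingers move at their own pace and stop on an object; "squeeze" is the grip in N (left out, the last holds). Time passes only in rows, so rows that do not move let the fingers close. It gives the time, the measured TCP pose, the force and the opening at its end, in the units of the state.
- read_state(): the state, without advancing time (a new reading comes with each control period).
- vision.camera(name): name is "side" or "top" or "wrist"; returns a dict with "image" (420x560x3 uint8, red, green, blue), "fx", "fy", "cx", "cy" (pixels), "distortion" ([k1, k2, p1, p2, k3] as OpenCV has them; the pictures are not rectified), "extrinsics" (4x4, takes a point from camera to world coordinates). Camera axes: x right, y down, z forward; pixel columns grow to the right and rows downward; lengths in m; the calibration is good to about 2 mm. A picture is of the moment at which its call begins. There is no depth.
- order.sign_off(): hands the job in, once; it reports no verdict.
The state is a dict: "time": time; "qpos": joint angles; "joint_velocities": joint speeds; "joint_torque": joint torques, N m; "tcp_pos": TCP position; "orientation": TCP orientation; "ft_force": force on the tool from outside, world axes, zero at the start; "torque": the same for the moment, N m; "finger_gap": finger opening in m.
Only numpy, scipy, OpenCV 4.12 (cv2) and the standard library are available. Lean on these libraries where they do the work, as an engineer would, in place of code of your own. Each camera call takes 0.05 s, during which the arm holds its last target.

## Working session

There is one attempt and no reset: what is moved stays moved. The work goes in short steps, Python scripts to look and compute and a tool call to move; the robot and the scene stay as the last step left them, time stands still between calls to the robot, and variables do not carry over. Pictures are saved under pics/ and viewed, and the job is handed in when it is done.

Besides the shell and the picture viewer there is one more tool, called after "Request:" in YAML: its name, and indented under it one key for each argument. carry_out: Moves the arm, as the interface text tells. Its arguments: {"type":"object","properties":{"increments":{"type":"array"},"squeeze":{"type":"number"}},"required":["increments"]}

```bash
mkdir -p pics; python3 - <<'E'
from station import read_state, vision, order, bot
import cv2
print(read_state())
for n in ["side","top","wrist"]:
    c=vision.camera(n); cv2.imwrite(f"pics/{n}0.png",c["image"][:,:,::-1])
    print(n,c["fx"],c["fy"],c["cx"],c["cy"],c["distortion"],c["extrinsics"])
E
```

```text
{'time': 0.0, 'qpos': array([-8.53787328e+01,  1.40826131e+01,  8.93232446e+01,  1.46039513e-03,
        7.67021842e+01, -9.97676030e+00]), 'joint_velocities': array([-0.06824174, -0.08789313,  0.13660949,  0.06639449,  0.04441344,
       -0.04508242]), 'joint_torque': array([ 4.03433878e-04, -4.15840888e+01, -3.14603841e+01,  6.85703172e-02,
        3.32256895e-02, -1.37447551e-04]), 'tcp_pos': array([ 0.16377041, -0.62841927,  0.20437782]), 'orientation': array([-1.79893838e+02, -2.01172254e-02,  1.45976716e+01]), 'ft_force': array([ 0.05631742, -0.37111063,  0.62326196]), 'torque': array([0.04448525, 0.00482285, 0.00483479]), 'finger_gap': 0.0944456719249277}
side 480.89594200066097 480.89594200066097 275.8345484296889 216.4761379598837 [0.00096104 0.         0.         0.         0.        ] [[ 0.99810202 -0.0493008   0.03690249  0.49529502]
 [-0.05890799 -0.58968255  0.80548392 -1.16280806]
 [-0.01795025 -0.80612897 -0.59146755  0.98641854]
 [ 0.          0.          0.          1.        ]]
top 449.48875463389203 449.48875463389203 285.6580423413044 209.8779178122788 [-0.11667454  0.          0.          0.          0.        ] [[-0.02487719 -0.99075972  0.13332779  0.36636827]
 [-0.9995557   0.02684184  0.01295809  0.00658243]
 [-0.01641712 -0.13294619 -0.99098728  1.53256861]
 [ 0.          0.          0.          1.        ]]
wrist 290.5966509240613 290.5966509240613 286.221581603543 208.79206212870736 [-0.02837229  0.          0.          0.          0.        ] [[ 0.25218425 -0.93152127 -0.26205196  0.24048293]
 [-0.9676761  -0.24344978 -0.06584198 -0.60858319]
 [-0.00246329  0.27018573 -0.96280507  0.38402144]
 [ 0.          0.          0.          1.        ]]
```

View pics/side0.png

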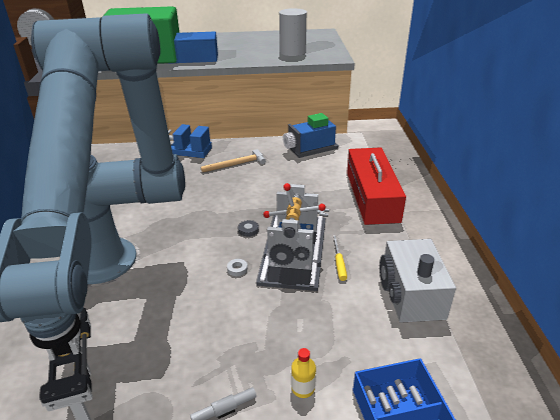

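View pics/top0.png

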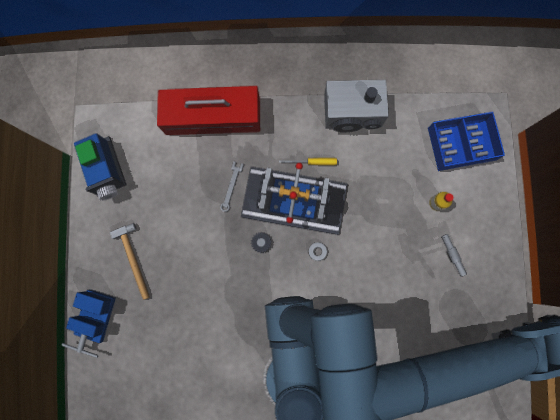

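Side view: red balls near (287,187), (266,214), (322,207). Top view: red balls near (299,166), (293,195), (290,219). I'll triangulate these.

```bash
cat > h.py <<'E'
from station import read_state, vision, order, bot
import cv2, numpy as np
def ray(c,px):
    K=np.array([[c["fx"],0,c["cx"]],[0,c["fy"],c["cy"]],[0,0,1]])
    p=cv2.undistortPoints(np.array([[px]],float),K,np.array(c["distortion"]))[0,0]
    T=c["extrinsics"]; d=T[:3,:3]@np.r_[p,1]; return T[:3,3],d/np.linalg.norm(d)
def tri(r1,r2):
    (a,u),(b,v)=r1,r2
    s=np.linalg.lstsq(np.c_[u,-v],b-a,rcond=None)[0]
    p,q=a+s[0]*u,b+s[1]*v
    return (p+q)/2,np.linalg.norm(p-q)*1000
def onz(r,z): return r[0]+r[1]*(z-r[0][2])/r[1][2]
def proj(c,P):
    T=np.linalg.inv(c["extrinsics"]);K=np.array([[c["fx"],0,c["cx"]],[0,c["fy"],c["cy"]],[0,0,1]])
    return cv2.projectPoints(np.atleast_2d(P).astype(float),cv2.Rodrigues(T[:3,:3])[0],T[:3,3],K,np.array(c["distortion"]))[0][:,0]
def reds(c,box):
    x0,y0,x1,y1=box; im=c["image"][y0:y1,x0:x1].astype(int)
    m=((im[...,0]>110)&(im[...,1]<70)&(im[...,2]<80)).astype(np.uint8)
    n,l,s,ce=cv2.connectedComponentsWithStats(m)
    return [(ce[i]+[x0,y0],s[i][4]) for i in range(1,n) if s[i][4]>4]
def crop(c,box,name,k=5):
    x0,y0,x1,y1=box
    cv2.imwrite(f"pics/{name}.png",cv2.resize(c["image"][y0:y1,x0:x1,::-1],None,fx=k,fy=k,interpolation=cv2.INTER_CUBIC))
SB=(240,170,345,300); TB=(230,150,360,245)
E
python3 - <<'E'
from h import *
s=vision.camera("side");t=vision.camera("top")
crop(s,SB,"sc",4);crop(t,TB,"tc",6)
S=reds(s,SB);T=reds(t,TB)
print(S,T)
for a,_ in S:
  for b,_ in T:
    P,e=tri(ray(s,a),ray(t,b)); 
    if e<12: print(a,b,P.round(4),round(e,1))
E
```

```text
[(array([286.5, 186.5]), np.int32(32)), (array([321.48571429, 206.74285714]), np.int32(35)), (array([266.03125, 213.96875]), np.int32(32))] [(array([298.5, 165.5]), np.int32(32)), (array([292.67647059, 194.38235294]), np.int32(34)), (array([288.86363636, 219.31818182]), np.int32(22))]
[286.5 186.5] [292.67647059 194.38235294] [0.5835 0.0018 0.2368] 4.5
[321.48571429 206.74285714] [298.5 165.5] [ 0.6843 -0.0188  0.174 ] 4.3
[266.03125 213.96875] [288.86363636 219.31818182] [0.5222 0.0154 0.1328] 4.8
```

View pics/sc.png

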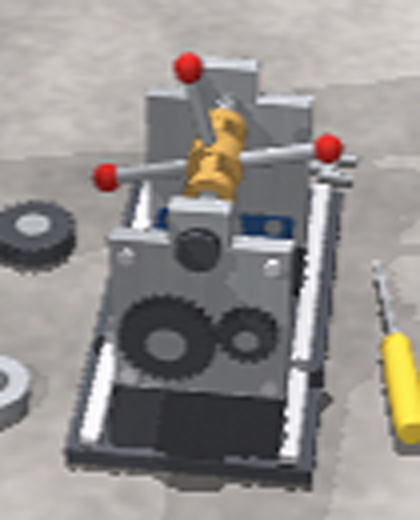

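View pics/tc.png

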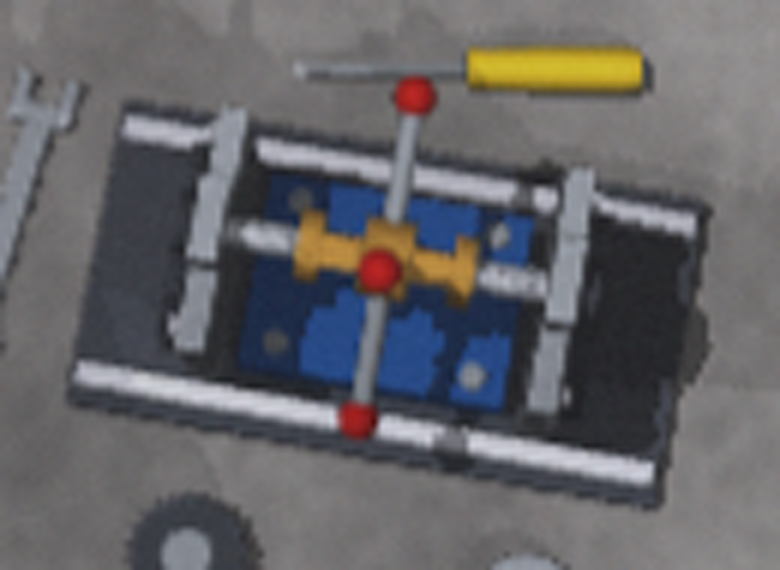

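The spokes' x axis has a yaw of about -12°. The centre is about (0.603, -0.002), and the top spoke leans about -13°. Next I'll raise the tool, shut the fingers and line up the yaw.

Request:
carry_out:
  increments: [0,0,0.0925,0,0,-20,-1,0,0,0.0925,0,0,-20,-1,0,0,0.0925,0,0,-20,-1,0,0,0.0925,0,0,-20,-1,0,0,0.0925,0,0,-20,-1,0,0,0,0,0,0,-1]
  squeeze: 20

```text
time: 0.75
tcp_pos: [0.1637, -0.6269, 0.3048]
orientation: [-179.5, 0.2, -13.2]
ft_force: [0.0, -0.4, 1.1]
finger_gap: 0.0573
```

```bash
cat >> h.py <<'E'
from scipy.spatial.transform import Rotation as Ro
C=np.array([0.6033,-0.0017,0.155]); YAW=np.arctan2(-0.0342,0.1621)
X=np.array([np.cos(YAW),np.sin(YAW),0]);Y=np.array([-X[1],X[0],0])
def where():
    s=read_state(); p=s["tcp_pos"]; R=Ro.from_euler("xyz",s["orientation"],degrees=True).as_matrix()
    d=p-C
    print("t",round(s["time"],2),"jig xyz mm",np.round([d@X*1000,d@Y*1000,d[2]*1000],1),"rpy",s["orientation"].round(2),"F",np.round([s["ft_force"]@X,s["ft_force"]@Y,s["ft_force"][2]],1))
    return p,R
def need(x,y,z):
    p,R=where(); tgt=C+X*x/1000+Y*y/1000+[0,0,z/1000]
    print("shift tool mm",(R.T@(tgt-p)*1000).round(1), "yaw err deg (tool z +)",round(np.degrees(np.arctan2(R[1,0],R[0,0])-YAW),2))
E
python3 - <<'E'
from h import *
print(np.degrees(YAW))
need(-60,0,140)
t=vision.camera("top")
for z in (.186,):
  L=onz(ray(t,(230+218/6,150+262/6)),z)-C; R=onz(ray(t,(230+552/6,150+308/6)),z)-C
  print(L@X,L@Y,R@X,R@Y)
E
```

```text
-11.913594802849131
t 0.75 jig xyz mm [-301.1 -702.5  149.8] rpy [-1.795e+02  1.600e-01 -1.316e+01] F [ 0.1 -0.4  1.1]
shift tool mm [ 225.8 -707.5   15.4] yaw err deg (tool z +) -1.24
-0.02156933436026854 0.08069127274421269 -0.01442639049618709 -0.08972993747862827
```

Request:
carry_out:
  increments: [0,0,-0.002,11.5,-36,0.8,-1,0,0,-0.002,11.5,-36,0.8,-1,0,0,-0.002,11.5,-36,0.8,-1,0,0,-0.002,11.5,-36,0.8,-1,0,0,-0.002,11.5,-36,0.8,-1,0,0,-0.002,11.5,-36,0.8,-1,0,0,-0.002,11.5,-36,0.8,-1,0,0,-0.002,11.5,-36,0.8,-1,0,0,-0.002,11.5,-36,0.8,-1,0,0,-0.002,11.5,-36,0.8,-1]

```text
time: 1.63
tcp_pos: [0.3501, -0.282, 0.278]
orientation: [-178.0, 1.0, -11.0]
ft_force: [0.4, 0.4, 1.3]
finger_gap: 0.0002
```

```bash
python3 -c "
from h import *
need(-60,0,140)"
```

```text
t 1.63 jig xyz mm [-189.9 -326.5  123. ] rpy [-177.97    1.03  -10.95] F [0.3 0.5 1.3]
shift tool mm [ 135.  -324.8   -7.9] yaw err deg (tool z +) 0.96
```

```bash
cat >> h.py <<'E'
def need(x,y,z):
    p,R=where(); tgt=C+X*x/1000+Y*y/1000+[0,0,z/1000]
    Rt=np.c_[X,-Y,[0,0,-1]]
    print("shift tool mm",(R.T@(tgt-p)*1000).round(1),"rotvec",Ro.from_matrix(R.T@Rt).as_rotvec().round(3), "tgt-frame shift",(Rt.T@(tgt-p)*1000).round(1))
E
python3 -c "
from h import *
need(-60,0,140)"
```

```text
t 1.63 jig xyz mm [-189.9 -326.5  123. ] rpy [-177.97    1.03  -10.95] F [0.3 0.5 1.3]
shift tool mm [ 135.  -324.8   -7.9] rotvec [-0.035  0.018  0.016] tgt-frame shift [ 129.9 -326.5  -17. ]
```

Request:
carry_out:
  increments: [-0.006,0.003,0.002,13.5,-33,-1.5,-1,-0.006,0.003,0.002,13.5,-33,-1.5,-1,-0.006,0.003,0.002,13.5,-33,-1.5,-1,-0.006,0.003,0.002,13.5,-33,-1.5,-1,-0.006,0.003,0.002,13.5,-33,-1.5,-1,-0.006,0.003,0.002,13.5,-33,-1.5,-1,-0.006,0.003,0.002,13.5,-33,-1.5,-1,-0.006,0.003,0.002,13.5,-33,-1.5,-1,0,0,0,13.5,-25,-1,-1,0,0,0,5,-10,0,-1,0,0,0,0,0,0,-1]

```text
time: 2.55
tcp_pos: [0.5298, 0.0133, 0.2723]
orientation: [179.6, 1.1, -9.8]
ft_force: [-0.4, 0.4, -0.2]
finger_gap: 0.0004
```

```bash
python3 -c "
from h import *
need(-58,0,32)"
```

```text
t 2.55 jig xyz mm [-75.   -0.5 117.3] rpy [179.65   1.07  -9.81] F [-0.4  0.4 -0.2]
shift tool mm [18.6 -0.4 85. ] rotvec [0.006 0.019 0.037] tgt-frame shift [17.  -0.5 85.3]
```

Now at x=-75, clear of the ball. I'll come straight down with the correction, then check.

Request:
carry_out:
  increments: [0.002,0.007,0.012,1,0,14,-1,0.002,0.006,0.012,1,0,14,-1,0.002,0.006,0.012,1,0,14,-1,0,0,0,1,0,14,-1,0,0,0,1,0,14,-1,0,0,0,1,0,12,-1,0,0,0,0,0,3,-1,0,0,0,0,0,0,-1]

```text
time: 3.22
tcp_pos: [0.5278, 0.0042, 0.1762]
orientation: [179.8, 0.6, -11.8]
ft_force: [-0.3, -0.5, 0.2]
finger_gap: 0.0006
```

```bash
python3 -c "
from h import *
need(42,0,30)
s=vision.camera('side');crop(s,(200,110,360,230),'sc1',5)"
```

```text
t 3.22 jig xyz mm [-75.1  -9.8  21.2] rpy [179.77   0.59 -11.82] F [-0.2 -0.5  0.2]
shift tool mm [117.   -9.6 -10. ] rotvec [0.004 0.01  0.002] tgt-frame shift [117.1  -9.8  -8.8]
```

View pics/sc1.png

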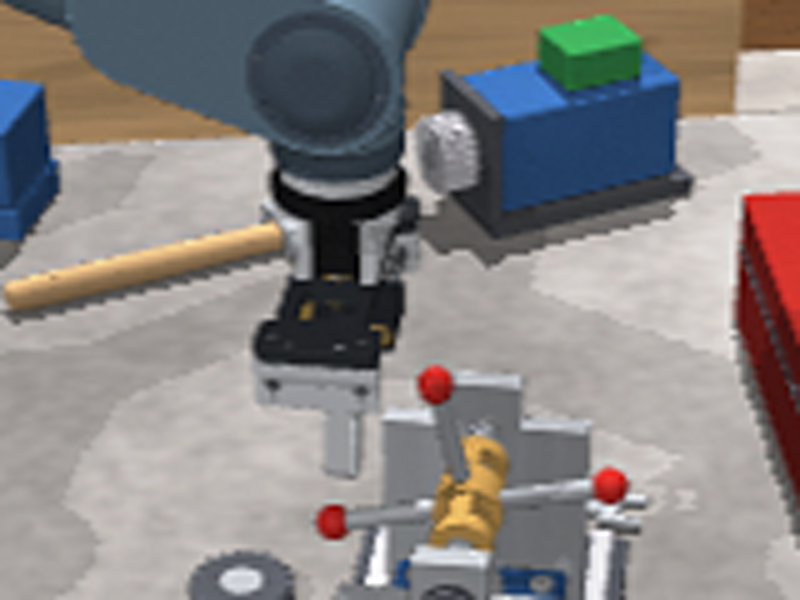

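The fingers are on the robot side of the top ball (435,385 in the crop) and above the low ball. I'll correct y and height, then start pushing.

Request:
carry_out:
  increments: [0,0,0,4,-4,-4,-1,0,0,0,6,-4,-4,-1,0,0,0,8,-1,-1,-1,0,0,0,8,0,0,-1,0,0,0,8,0,0,-1,0,0,0,6,0,0,-1]

```text
time: 3.77
tcp_pos: [0.5739, 0.0047, 0.1907]
orientation: [179.8, 0.3, -11.8]
ft_force: [-3.1, 1.2, 1.6]
finger_gap: 0.0
```

```bash
python3 -c "
from h import *
need(42,0,32)"
```

```text
t 3.77 jig xyz mm [-30.1   0.2  35.7] rpy [179.76   0.3  -11.76] F [-3.3  0.5  1.6]
shift tool mm [72.1  0.4  3.3] rotvec [0.004 0.005 0.003] tgt-frame shift [72.1  0.2  3.7]
```

Contact is at about 3 N. I'll carry on pushing.

Request:
carry_out:
  increments: [0,0,0,7,0,0.5,-1,0,0,0,7,0,0.5,-1,0,0,0,7,0,0.5,-1,0,0,0,7,0,0.5,-1,0,0,0,7,0,0.5,-1,0,0,0,7,0,0,-1]

```text
time: 4.27
tcp_pos: [0.6119, -0.0031, 0.1849]
orientation: [179.7, 1.7, -11.7]
ft_force: [-9.8, 1.1, 0.6]
finger_gap: 0.0002
```

```bash
python3 -c "
from h import *
need(42,0,30)
s=vision.camera('side');crop(s,(200,110,360,230),'sc2',5)"
```

```text
t 4.27 jig xyz mm [ 8.7  0.4 29.9] rpy [179.69   1.72 -11.72] F [-9.8 -0.9  0.6]
shift tool mm [33.3  0.5 -1.1] rotvec [0.005 0.03  0.004] tgt-frame shift [33.3  0.4 -0.1]
```

View pics/sc2.png

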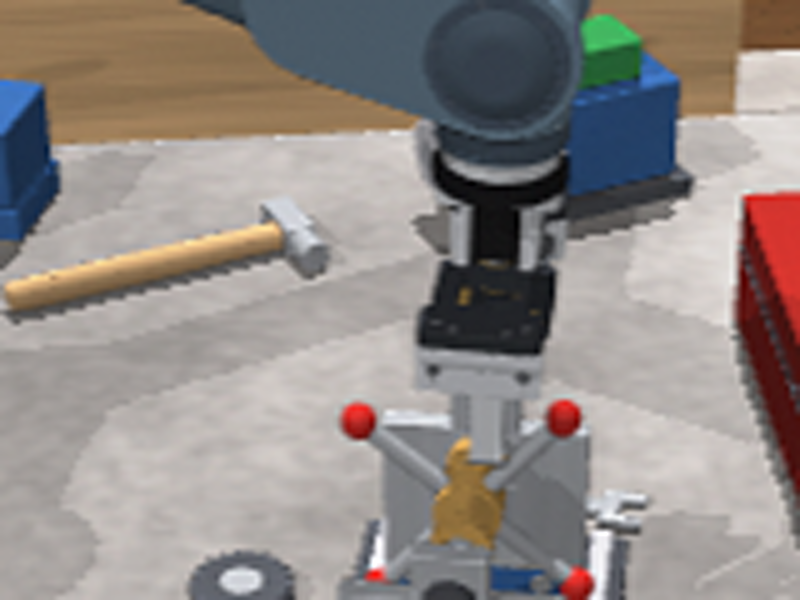

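The top spoke has turned to about +40° and its follower is clear at the upper left. I'll continue, correcting the tilt.

Request:
carry_out:
  increments: [0,0.01,0,6,0,0,-1,0,0.01,0,6,0,0,-1,0,0.01,0,6,0,0,-1,0,0.006,0,6,0,0,-1,0,0.006,0,6,0,0,-1]

```text
time: 4.73
tcp_pos: [0.6359, -0.008, 0.1776]
orientation: [179.7, 0.9, -11.7]
ft_force: [-5.0, 1.0, 3.7]
finger_gap: 0.0003
```

```bash
python3 -c "
from h import *
need(42,0,30)
s=vision.camera('side');crop(s,(200,110,360,230),'sc3',5)"
```

```text
t 4.73 jig xyz mm [33.2  0.6 22.6] rpy [179.68   0.86 -11.69] F [-5.1 -0.1  3.7]
shift tool mm [ 8.7  0.7 -7.5] rotvec [0.006 0.015 0.004] tgt-frame shift [ 8.8  0.6 -7.4]
```

View pics/sc3.png

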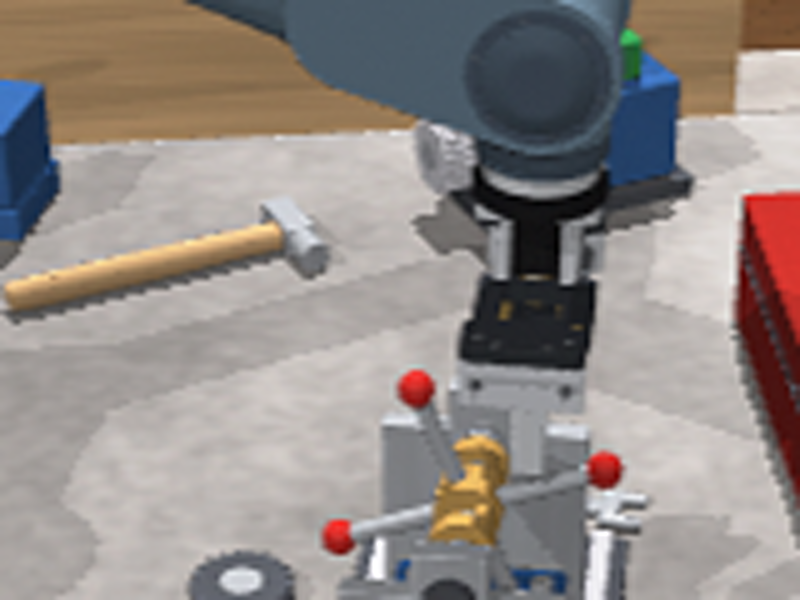

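The spoke is now at about +66°. I'll lift straight up, go back over the next spoke and come down behind it.

Request:
carry_out:
  increments: [0,0,0,-1,0,-15,-1,0,0,0,0,0,-20,-1,0,0,0,0,0,-20,-1,0,0,0,0,0,-18,-1,0,0,0,0,0,-10,-1,0,0,0,-10,0,-2,-1,0,0,0,-20,0,0,-1,0,0,0,-20,0,0,-1,0,0,0,-20,0,0,-1,0,0,0,-18,0,0,-1,0,0,0,-8,0,0,-1,0,0,0,0,0,0,-1]

```text
time: 5.78
tcp_pos: [0.541, 0.0114, 0.2582]
orientation: [179.7, 0.7, -11.8]
ft_force: [0.2, 0.5, -0.8]
finger_gap: 0.0005
```

```bash
python3 -c "
from h import *
need(-75,0,35)"
```

```text
t 5.78 jig xyz mm [-6.370e+01 -1.000e-01  1.032e+02] rpy [179.73   0.65 -11.78] F [ 0.1  0.6 -0.8]
shift tool mm [-10.5  -0.4  68.3] rotvec [0.005 0.011 0.002] tgt-frame shift [-11.3  -0.1  68.2]
```

Request:
carry_out:
  increments: [0.002,0.005,0,-8,0,0,-1,0,0.005,0,-3,0,8,-1,0,0,0,0,0,14,-1,0,0,0,0,0,14,-1,0,0,0,0,0,14,-1,0,0,0,0,0,8,-1,0,0,0,0,0,0,-1]

```text
time: 6.37
tcp_pos: [0.5317, 0.0126, 0.1939]
orientation: [179.8, -0.1, -11.8]
ft_force: [-0.7, -0.1, 0.4]
finger_gap: 0.0009
```

```bash
python3 -c "
from h import *
need(0,0,30)
s=vision.camera('side');crop(s,(200,110,360,230),'sc4',5)
t=vision.camera('top')
S=reds(s,SB);T=reds(t,TB)
for a,_ in S:
  for b,_ in T:
    P,e=tri(ray(s,a),ray(t,b)); d=P-C
    if e<9: print(np.round([d@X*1000,d@Y*1000,d[2]*1000,e],1),np.degrees(np.arctan2(d@X,d[2])))
"
```

```text
t 6.37 jig xyz mm [-73.   -0.7  38.9] rpy [ 1.7983e+02 -8.0000e-02 -1.1830e+01] F [-0.7 -0.2  0.4]
shift tool mm [73.  -0.7  9. ] rotvec [ 0.003 -0.001  0.001] tgt-frame shift [73.  -0.7  8.9]
[79.7 -0.4 28.8  4.7] 70.15933987127956
```

View pics/sc4.png

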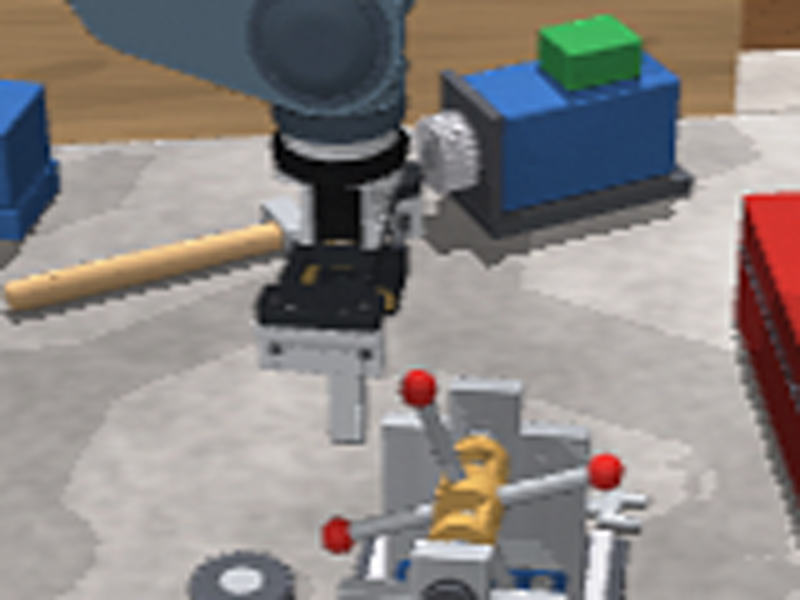

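The next spoke is upright at about -22°, with its ball at (418,388) in the crop. I'll start the second push.

Request:
carry_out:
  increments: [0,0,0,8,0,2,-1,0,0,0,8,0,2,-1,0,0,0,8,0,1,-1,0,0,0,8,0,0,-1,0,0,0,7,0,0,-1,0,0,0,7,0,0,-1,0,0,0,7,0,0,-1,0,0,0,6,0,0,-1]

```text
time: 7.13
tcp_pos: [0.596, -0.0008, 0.194]
orientation: [179.8, -0.1, -11.8]
ft_force: [-7.5, 1.0, 2.7]
finger_gap: 0.0003
```

```bash
python3 -c "
from h import *
need(0,0,30)"
```

```text
t 7.13 jig xyz mm [-7.4 -0.6 39. ] rpy [ 1.7981e+02 -1.3000e-01 -1.1820e+01] F [-7.6 -0.6  2.7]
shift tool mm [ 7.3 -0.6  9. ] rotvec [ 0.003 -0.002  0.002] tgt-frame shift [ 7.4 -0.6  9. ]
```

Request:
carry_out:
  increments: [0,0,0,4,0,0,-1,0,0,0,4,0,0,-1,0,0,0,4,0,0,-1]

```text
time: 7.38
tcp_pos: [0.6059, -0.0027, 0.192]
orientation: [179.8, 0.6, -11.8]
ft_force: [-14.6, 2.2, 7.3]
finger_gap: 0.0005
```

```bash
python3 -c "
from h import *
need(0,0,30)"
```

```text
t 7.38 jig xyz mm [ 2.7 -0.5 37. ] rpy [179.8   0.6 -11.8] F [-14.7  -0.9   7.3]
shift tool mm [-2.6 -0.5  7. ] rotvec [0.004 0.011 0.002] tgt-frame shift [-2.7 -0.5  7. ]
```

Force is rising near the expected stop. I'll take gentle steps.

Request:
carry_out:
  increments: [0,0,0,3,0,0,-1,0,0,0,3,0,0,-1]

```text
time: 7.55
tcp_pos: [0.6061, -0.0028, 0.1919]
orientation: [179.7, 1.8, -11.8]
ft_force: [-17.6, 2.4, 11.9]
finger_gap: 0.0003
```

```bash
python3 -c "
from h import *
need(0,0,30)
s=vision.camera('side');crop(s,(200,110,360,230),'sc5',5)"
```

```text
t 7.55 jig xyz mm [ 3.  -0.5 36.9] rpy [179.73   1.83 -11.76] F [-17.7  -1.3  11.9]
shift tool mm [-2.7 -0.5  6.9] rotvec [0.005 0.032 0.003] tgt-frame shift [-3.  -0.5  6.9]
```

View pics/sc5.png

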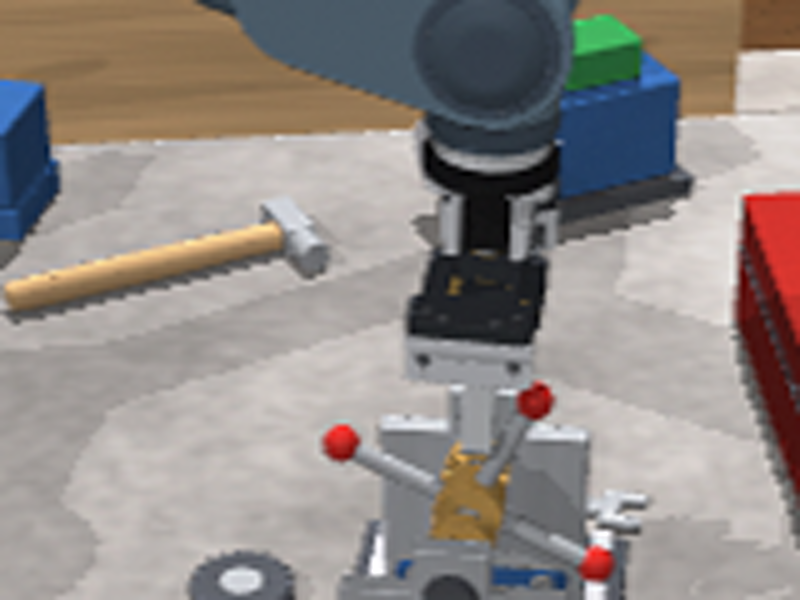

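The tip stalled and the spoke looks to be at about +26°. I'll push slightly firmer to confirm the stop, then measure.

Request:
carry_out:
  increments: [0,0.01,0,5,0,0,-1,0,0.01,0,6,0,0,-1,0,0,0,6,0,0,-1]

```text
time: 7.85
tcp_pos: [0.6064, -0.0028, 0.192]
orientation: [179.5, 3.7, -11.6]
ft_force: [-25.5, 2.6, 16.6]
finger_gap: 0.0005
```

```bash
python3 -c "
from h import *
need(0,0,30)"
```

```text
t 7.85 jig xyz mm [ 3.3 -0.5 37. ] rpy [179.51   3.73 -11.65] F [-25.5  -2.7  16.6]
shift tool mm [-2.8 -0.5  7.2] rotvec [0.009 0.065 0.005] tgt-frame shift [-3.3 -0.5  7. ]
```

That's a solid stop: about 30 N with 0.3 mm of advance. I'll back off, lift clear and check.

Request:
carry_out:
  increments: [0,0.02,0,-5,0,0,-1,0,0.02,0,-5,0,-5,-1,0,0.02,0,-2,0,-15,-1,0,0,0,0,0,-20,-1,0,0,0,0,0,-20,-1,0,0,0,0,0,-20,-1,0,0,0,-15,0,-20,-1,0,0,0,-30,0,-10,-1,0,0,0,-35,0,0,-1,0,0,0,-35,0,0,-1,0,0,0,-35,0,0,-1,0,0,0,-10,0,0,-1]

```text
time: 8.85
tcp_pos: [0.4451, 0.0314, 0.3079]
orientation: [179.6, -0.9, -11.7]
ft_force: [0.2, -1.3, 0.1]
finger_gap: 0.0006
```

```bash
python3 -c "
from h import *
where()
s=vision.camera('side');t=vision.camera('top')
crop(s,SB,'sc6',4);crop(t,TB,'tc6',6)
cv2.imwrite('pics/s6.png',s['image'][:,:,::-1])
S=reds(s,SB);T=reds(t,TB)
for a,_ in S:
  for b,_ in T:
    P,e=tri(ray(s,a),ray(t,b)); d=P-C
    if e<9: print(np.round([d@X*1000,d@Y*1000,d[2]*1000,e],1),np.degrees(np.arctan2(d@X,d[2])))
"
```

```text
t 8.85 jig xyz mm [-161.6   -0.3  152.9] rpy [179.64  -0.92 -11.68] F [ 0.4 -1.3  0.1]
[-75.1  -1.5  37.8   6.5] -63.32201827630268
[ 73.6   3.2 -43.4   4. ] 120.52777222141717
```

View pics/sc6.png

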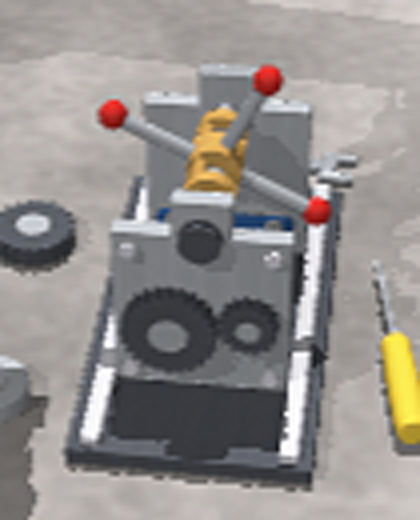

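View pics/tc6.png

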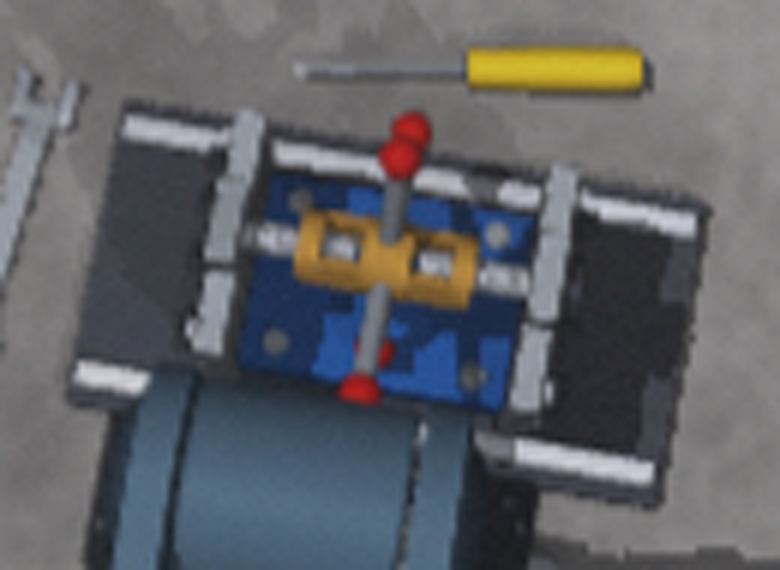

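View pics/s6.png

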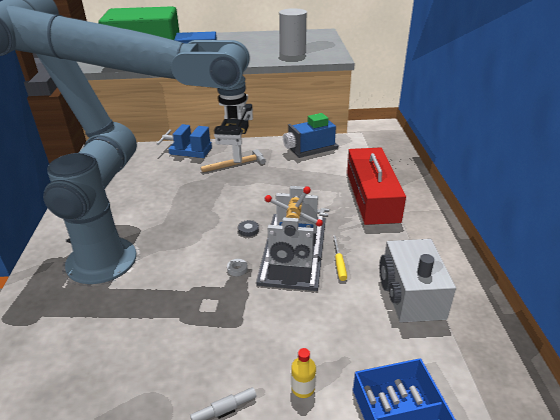

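The lean at -63.3°/+26.7° matches the 3.6 rad stop (26.3°). The plate lugs are now about 150 mm apart, which is home. The arm is clear, so I'm handing in.

```bash
python3 -c "
from h import *
print(order.sign_off()); where()"
```

```text
the job is handed in; nothing more can be done
None
the job is handed in; nothing more can be done
```

The gearbox is closed up: the turnbuckle is on its stop and both side plates look fully home. I pushed two upper spokes over in turn with shut fingers, lifted the arm clear and handed in at about 9 s.

**Last checks**
- **Stop:** a last firmer push reached about 30 N with only 0.3 mm of advance.
- **Spoke angle:** the clearest spoke measured -63.3°, against about -63.7° expected at 3.6 rad.
- **Plates:** their inner faces are about 150 mm apart, read by eye from the top picture, which is 75 mm each side.
- **Loose parts:** I saw the loose parts near the jig, the hammer and the oil bottle unmoved in the last pictures. The bearing was partly in the arm's shadow, but the arm never went near it. I did not measure any of their positions.

**Disagreements:** a second ball read 120.5° against about 116° expected. It was the less reliable match, because two balls overlapped in the views. The two camera rays missed each other by 4–6 mm throughout.

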